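# Brush out a leaning pipe socket

## Robot

A 7-joint arm with a two-finger parallel gripper is mounted at the origin on the work surface. World frame = base frame: x ahead of the robot, y to its left, z up, the work surface at z = 0. Lengths are in m, angles in rad, forces in N, time in s.
With the tool pointing down it reaches from about 0.425 to 0.8 m from the base axis. Payload 8.3 kg.
Tool frame: the origin (TCP) lies midway between the tips of the shut fingers; the grasp point (between the pads) lies robot.hold_point_z behind it (robot.hold_point_z is the distance from the TCP to the grasp point, in m); z points along the fingers, y is the line along which they close (so a half turn about z gives the same grasp; the last joint's range is limited). The gripper opens to 85 mm and grips with 20 to 120 N. Pads are 22 mm wide; open, the fingers measure 114 mm over their backs; the gripper's body (76 mm by 85 mm) begins 54 mm behind the grasp point. The pads swing forward as they close: fully open they stand 13 mm farther back than shut.
Start: joints at [1.068, 0.383, 0.016, 1.37, -0.006, 1.388, -0.046], TCP at [0.266, -0.565, 0.231] pointing down, gripper open.
Joint ranges: [-2.95, 2.95], [-0.25, 2.06], [-1.52, 1.56], [0.18, 2.33], [-1.44, 4.58], [0.02, 2.06], [-3.01, 3.01]. Speed limits (rad/s): [2.39, 2.39, 3.01, 3.01, 3.14, 3.14, 3.14].

## Interface

Orientations are given as a rotation vector (axis times angle).
In Python, from rig import status, optics, job, robot gives the robot as it stands.
- The arm moves only by the tool send_rows, never from a script. Its argument "series" is a list of rows, each an object with "travel": the shift along the tool's x, y, z in m, a list of three; "dr": the turn, a rotation vector about the tool's x, y, z in degrees, a list of three; "jaw": the opening, from 0 (shut) to 1 (fully open). In form: [{"travel": [x, y, z], "dr": [wx, wy, wz], "jaw": jaw}, ...]. A call has 1 to 20 rows; each row shifts and turns the commanded pose from where the row before left it, along the tool's axes as they then stand; what a row does not reach is not made up. A row lasts 1/12 s, in which the tool goes at most 41.7 mm and 7.16 degrees, less where a joint would pass 70% of its speed; a pose out of reach is approached as far as the arm can. A call is refused whole if a number of a shift passes 0.0417 or a number of a turn 7.16, either way. A call with a gripper value outside its range is refused whole. The fingers move at their own pace and stop on an object; "squeeze" is the grip in N (left out, the last holds). Time passes only in rows, so rows that do not move let the fingers close. It gives the time, the measured TCP pose, the force, the opening and the grip force at its end, in the units of the state.
- status.get_obs(): the state, without advancing time (a new reading comes with each control period).
- optics.get_image(name): name is "scene" or "top" or "wrist"; returns (picture, depth): 420x560x3 uint8, blue, green, red; 420x560 float32, m along the optical axis (not along the pixel's ray), 0 where there is no reading.
- optics.camera_model(name): a dict with "K" (3x3 intrinsics, pixels), "k1" (the pictures are not rectified: a ray, as slopes to the right and down, at radius r is drawn at 1 + k1 r^2 times it, then the intrinsics apply), "rvec" (rotation vector, rad) and "tvec" (3), from world to camera coordinates, as OpenCV has them; the wrist camera has in their place "T_tool_cam" (4x4, takes a point from camera to tool coordinates, whose origin is the TCP and whose axes are the flange's). Camera axes: x right, y down, z forward; pixel columns grow to the right and rows downward; lengths in m; the calibration is good to about 2 mm. A picture is of the moment at which its call begins: read the wrist's pose just before it. camera_model takes no time and is no camera call.
- job.sign_off(): hands the job in; it is judged then, once.
The state is a dict: "time_s": time; "q": joint angles; "dq": joint speeds; "joint_torque": joint torques, N m; "tcp_pos": TCP position; "tcp_rot": TCP orientation; "contact_force": force on the tool from outside, world axes, zero at the start; "moment": the same for the moment, N m; "finger_gap": finger opening in m; "grasp_force": force on a finger pad.
Only numpy, scipy, OpenCV 4.12 (cv2) and the standard library are available. Lean on these libraries where they do the work, as an engineer would, in place of code of your own. Each camera call takes 0.05 s, during which the arm holds its last target. There are 200 camera calls.

## Task

Take the long tube brush out of its upright holder and scrub the inside of the pipe that leans on its stand with three strokes: each time push the bristles gently down until the brush bottoms on the rubber plug inside the pipe, and between strokes draw it back up until most of the bristles are out of the mouth. Then stand the brush back in its holder, bristles down, and let go; leave the other things on the bench where they are.

Things in the scene. Friction and masses are not known exactly. Their poses are not given: they have to be found in the camera images.
- brush: Tube brush, 205 mm long, 130 g, at the start standing upright in the holder, bristles down. Origin at the centre of the flat underside of its nose, +z along the brush towards the handle's end. Steel nose 24 mm in diameter at z 0 to 10; round wire bristle head, stiff, 46 mm in diameter and tapered at both ends, z 8 to 60; 8 mm wire stem z 60 to 100; square wooden handle 20 x 20 mm, sides along the brush's x and y, z 100 to 205.
- socket: Steel pipe, 125 mm long, 60 mm outside, 52 mm inside diameter, fixed on its stand, leaning 25 degrees from vertical, mouth up and (at stand yaw 0) towards the robot. Origin on the axis at the lower end, +z along the axis out of the mouth, which is at z 125. A flat rubber plug closes it inside, 65 to 100 mm below the mouth: this depth differs, is not reported, must be felt. It gives 1 mm per 4 N; no more than 40 N.
- socket_mouth (a point): Centre of the leaning pipe's mouth, on its axis.
- stand: Fixed steel stand that carries the leaning pipe: foot 130 x 100 x 12 mm on the bench, two cheeks 60 mm high on either side of the pipe up to 72 mm above the bench. Origin at the centre of the foot's underside.
- holder: Fixed brush holder: square foot 110 x 110 x 10 mm with an upright tube 70 mm outside, 62 mm inside diameter, rim 85 mm above the bench. Origin at the centre of the foot's underside; the brush's nose stands on the foot, 10 mm above the origin, so its handle's end is 215 mm above the bench.
- stub: Bystander: loose short pipe standing on end, 76 mm outside diameter, 65 mm high, open at both ends. Origin at the centre of its underside.
- flange: Bystander: loose flange lying flat, disc 96 mm in diameter, 14 mm thick. Origin at the centre of its underside.
- tub: Bystander: white plastic tub of bolts, 104 mm across the rim, 60 mm high. Origin at the centre of its underside.
- flat_brush: Bystander: flat hand wire brush lying bristles down, 250 mm long along its x, 44 to 48 mm high. Origin on the bench under it.
- hammer: Bystander: hammer lying flat, 260 mm long along its x.
- spray: Bystander: upright spray can, 64 mm in diameter, 190 mm high. Origin at the centre of its underside.
Mind the look-alikes: they are no part of the job. Leave any orange or yellow look-alike of the stand alone.

How it is judged:
On the way, in this order (a step that is already met when the one before it is completed fails the run):
1. first stroke down: nose pressed on the plug in the leaning pipe (over 1.5 N) (contact force between brush_c0 and socket above 1.5 N and z of brush in the frame of socket between 0 and 0.072 m and angle between the z axis of brush and the z axis of socket, either way round below 0.2 rad and x of brush in the frame of socket between -0.015 and 0.015 m and y of brush in the frame of socket between -0.015 and 0.015 m), for 0.05 s.
2. drawn back up after the first stroke, nose less than 40 mm below the mouth (z of brush in the frame of socket above 0.085 m), for 0.05 s.
3. second stroke down: nose pressed on the plug in the leaning pipe (over 1.5 N) (all of step 1), for 0.05 s.
4. drawn back up after the second stroke, nose less than 40 mm below the mouth (z of brush in the frame of socket above 0.085 m), for 0.05 s.
5. third stroke down: nose pressed on the plug in the leaning pipe (over 1.5 N) (all of step 3), for 0.05 s.
At the end, for the whole second after the job is handed in: The brush stands in its holder, bristles down: nose within 22 mm of the holder's axis and within 20 mm of the bench's top (it rests 10 mm above), leaning less than 0.25 rad, released and at rest (horizontal distance between brush and holder below 0.022 m and z of brush in the frame of holder below 0.02 m and angle between brush's own z axis and vertical below 0.25 rad and linear speed of brush below 0.02 m/s and angular speed of brush below 0.2 rad/s); the robot touches nothing.
It fails at once if a bystander moved more than 40 mm (distance of any of stub, flange, tub, flat_brush, hammer, spray from where it was at the start of the episode above 0.04 m).
It fails at once if brush forced on the leaning pipe with more than 40 N (contact force between brush and socket above 40 N).
It also fails if it takes over 62 s, if anything falls off the work surface, if the arm or the gripper's body presses on something with over 40 N, if the wrist force passes 120 N, or if a joint passes its speed limit or range.

## Working session

There is one attempt and no reset: what is moved stays moved. The work goes in short steps, Python scripts to look and compute and a tool call to move; the robot and the scene stay as the last step left them, time stands still between calls to the robot, and variables do not carry over. Pictures are saved under pics/ and viewed, at most 10 in all, crops included, and the job is handed in when it is done.

Besides the shell and the picture viewer there is one more tool, called after "Emit:" as name(argument=value, ...), one argument or row to a line, values as JSON. send_rows: Moves the arm, as the interface text tells. Its arguments: {"type":"object","properties":{"series":{"type":"array","items":{"type":"object","properties":{"travel":{"type":"array","items":{"type":"number"}},"dr":{"type":"array","items":{"type":"number"}},"jaw":{"type":"number"}}}},"squeeze":{"type":"number"}},"required":["series"]}

```bash
mkdir -p pics; ls
python3 - <<'E'
from rig import status, optics, job, robot
import cv2
o=status.get_obs()
for k,v in o.items(): print(k,v)
print([a for a in dir(robot) if a[0]!='_'], robot.hold_point_z)
import numpy as np
for n in ("scene","top","wrist"):
    im,d=optics.get_image(n); cv2.imwrite(f"pics/{n}0.png",im); np.save(f"pics/{n}0.npy",d); print(n,optics.camera_model(n))
E
```

```text
pics
time_s 0.0
q [ 1.06809287  0.38424578  0.01638253  1.37116855 -0.0062752   1.38819884
 -0.04649865]
dq [-4.57814839e-04  2.18924720e-03  5.95119423e-04  4.98495309e-04
 -1.57749499e-05 -6.25297839e-04  1.60347667e-04]
joint_torque [-1.01437912e-03 -6.27610588e+01  8.43671970e-01 -3.71826553e+01
  1.64450338e-02  1.43174003e-02  3.59617411e-05]
tcp_pos [ 0.26590426 -0.56505305  0.23026767]
tcp_rot [-3.06405624e+00 -6.84965408e-01  7.72453303e-04]
contact_force [-0.26766731  0.0604523  -0.41993322]
moment [-0.00348698  0.00273533  0.01782776]
grasp_force 0.0
finger_gap 0.08495499655636328
['IKError', 'hold_point_z'] 0.0187
scene {'K': array([[393.07147862,   0.        , 278.42112265],
       [  0.        , 393.07147862, 209.38338209],
       [  0.        ,   0.        ,   1.        ]]), 'k1': -0.07161218862766254, 'rvec': array([ 1.08606531,  2.52861874, -0.86546887]), 'tvec': array([ 0.45335708, -0.21486215,  1.62153253])}
top {'K': array([[395.76277737,   0.        , 279.2684836 ],
       [  0.        , 395.76277737, 214.73145973],
       [  0.        ,   0.        ,   1.        ]]), 'k1': -0.09108766909164287, 'rvec': array([ 2.20059275, -2.15248333,  0.08662064]), 'tvec': array([-0.0879026 ,  0.56643727,  1.14921026])}
wrist {'K': array([[370.93697613,   0.        , 277.60309968],
       [  0.        , 370.93697613, 208.71196434],
       [  0.        ,   0.        ,   1.        ]]), 'k1': -0.08563217077063011, 'T_tool_cam': array([[ 7.15456663e-04, -9.58294821e-01, -2.85780554e-01,
         7.22076909e-02],
       [ 9.99999715e-01,  6.16308724e-04,  4.36877172e-04,
        -1.99768597e-04],
       [-2.42528083e-04, -2.85780785e-01,  9.58294988e-01,
        -1.41780782e-01],
       [ 0.00000000e+00,  0.00000000e+00,  0.00000000e+00,
         1.00000000e+00]])}
```

View pics/scene0.png

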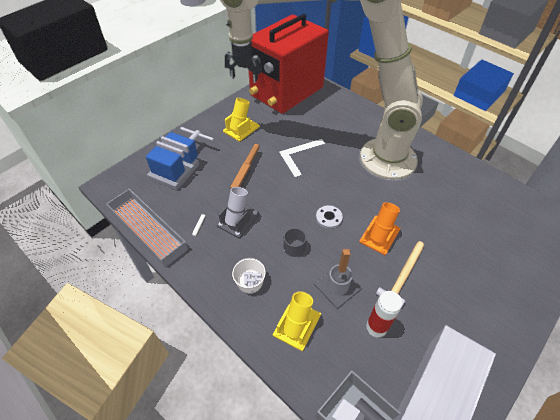

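View pics/top0.png

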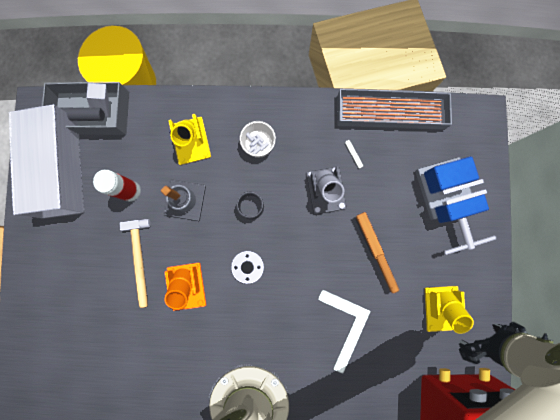

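```bash
cat > h.py <<'E'
import numpy as np, cv2
from scipy.spatial.transform import Rotation as R
from rig import status, optics
def cam(n,obs=None):
    m=optics.camera_model(n); K=m["K"]; k1=m["k1"]
    if n=="wrist":
        T=np.eye(4); T[:3,:3]=R.from_rotvec(obs["tcp_rot"]).as_matrix(); T[:3,3]=obs["tcp_pos"]; T=T@m["T_tool_cam"]
    else:
        T=np.eye(4); T[:3,:3]=cv2.Rodrigues(m["rvec"])[0]; T[:3,3]=m["tvec"]; T=np.linalg.inv(T)
    return K,k1,T
def rays(c,uv):
    K,k1,T=c; uv=np.asarray(uv,float).reshape(-1,1,2)
    s=cv2.undistortPoints(uv,K,np.array([k1,0,0,0.]))[:,0]
    return T[:3,3],np.c_[s,np.ones(len(s))]@T[:3,:3].T
def onplane(c,uv,z):
    o,d=rays(c,uv); return o+d*((z-o[2])/d[:,2])[:,None]
def cloud(c,depth):
    h,w=depth.shape; v,u=np.mgrid[:h,:w]; o,d=rays(c,np.c_[u.ravel(),v.ravel()])
    P=o+d*depth.reshape(-1,1); P[depth.ravel()<=0]=np.nan
    return P.reshape(h,w,3)
def meet(c1,p1,c2,p2):
    o1,d1=rays(c1,p1);o2,d2=rays(c2,p2);d1=d1[0];d2=d2[0]
    s=np.linalg.lstsq(np.c_[d1,-d2],o2-o1,rcond=None)[0]
    a=o1+s[0]*d1;b=o2+s[1]*d2; return (a+b)/2,np.linalg.norm(a-b)
E
python3 - <<'E'
from h import *
for n,(boxes) in {"top":[(140,165,220,235),(290,150,370,230)],"scene":[(305,235,385,315),(200,170,280,250)]}.items():
    im=cv2.imread(f"pics/{n}0.png"); d=np.load(f"pics/{n}0.npy"); P=cloud(cam(n),d)
    cr=[cv2.resize(im[y0:y1,x0:x1],(400,int(400*(y1-y0)/(x1-x0)))[:2],interpolation=cv2.INTER_CUBIC)[:350] for x0,y0,x1,y1 in boxes]
    hh=min(c.shape[0] for c in cr); cv2.imwrite(f"pics/{n}crop.png",np.hstack([c[:hh] for c in cr]))
    for x0,y0,x1,y1 in boxes:
        Q=P[y0:y1,x0:x1].reshape(-1,3); print(n,len(Q),np.nanmax(Q[:,2]))
        for lo,hi in ((.006,.018),(.06,.08),(.08,.11),(.11,.15),(.17,.25)):
            s=Q[(Q[:,2]>lo)&(Q[:,2]<hi)]
            if len(s): print(lo,hi,len(s),s.mean(0).round(3),s.min(0).round(3),s.max(0).round(3))
print(cam("top")[2][:3,3],cam("scene")[2][:3,3])
E
cd pics; python3 -c "
import cv2,numpy as np
a=cv2.imread('topcrop.png');b=cv2.imread('scenecrop.png')
cv2.imwrite('crops.png',cv2.resize(np.vstack([a,b]),(800,600)) if a.shape[0]+b.shape[0]>600 else np.vstack([a,b]))"
```

```text
top 5600 0.2191535321566328
0.006 0.018 795 [0.602 0.208 0.011] [0.505 0.113 0.006] [0.715 0.345 0.018]
0.06 0.08 224 [0.606 0.208 0.067] [0.574 0.179 0.06 ] [0.64  0.243 0.08 ]
0.08 0.11 97 [0.606 0.208 0.085] [0.576 0.179 0.08 ] [0.642 0.244 0.105]
0.11 0.15 34 [0.606 0.206 0.131] [0.596 0.201 0.111] [0.619 0.213 0.149]
0.17 0.25 106 [0.608 0.208 0.206] [0.596 0.197 0.171] [0.621 0.223 0.219]
top 6400 0.15617491819529805
0.006 0.018 689 [ 0.639 -0.219  0.012] [ 0.532 -0.346  0.006] [ 0.773 -0.111  0.018]
0.06 0.08 235 [ 0.663 -0.206  0.071] [ 0.621 -0.253  0.06 ] [ 0.708 -0.165  0.08 ]
0.08 0.11 166 [ 0.647 -0.214  0.096] [ 0.61  -0.243  0.08 ] [ 0.685 -0.183  0.11 ]
0.11 0.15 235 [ 0.633 -0.216  0.13 ] [ 0.599 -0.249  0.11 ] [ 0.671 -0.186  0.15 ]
scene 6400 0.21852409743535295
0.006 0.018 768 [0.574 0.221 0.01 ] [0.373 0.044 0.006] [0.745 0.331 0.018]
0.06 0.08 260 [0.598 0.21  0.067] [0.382 0.031 0.06 ] [0.643 0.352 0.08 ]
0.08 0.11 117 [0.634 0.226 0.089] [0.573 0.18  0.08 ] [0.78  0.364 0.11 ]
0.11 0.15 206 [0.707 0.243 0.131] [0.606 0.188 0.11 ] [0.791 0.379 0.15 ]
0.17 0.25 228 [0.632 0.294 0.192] [0.595 0.201 0.17 ] [0.665 0.39  0.219]
scene 6400 0.15505043347409542
0.006 0.018 372 [ 0.649 -0.209  0.011] [ 0.401 -0.428  0.006] [ 0.752 -0.038  0.018]
0.06 0.08 193 [ 0.672 -0.198  0.07 ] [ 0.617 -0.253  0.06 ] [ 0.708 -0.164  0.08 ]
0.08 0.11 153 [ 0.66  -0.2    0.096] [ 0.609 -0.241  0.08 ] [ 0.685 -0.18   0.11 ]
0.11 0.15 290 [ 0.637 -0.212  0.128] [ 0.595 -0.248  0.11 ] [ 0.671 -0.185  0.15 ]
[ 0.47026899 -0.08129859  1.1922667 ] [1.15636209 0.47189173 1.14943944]
```

View pics/crops.png

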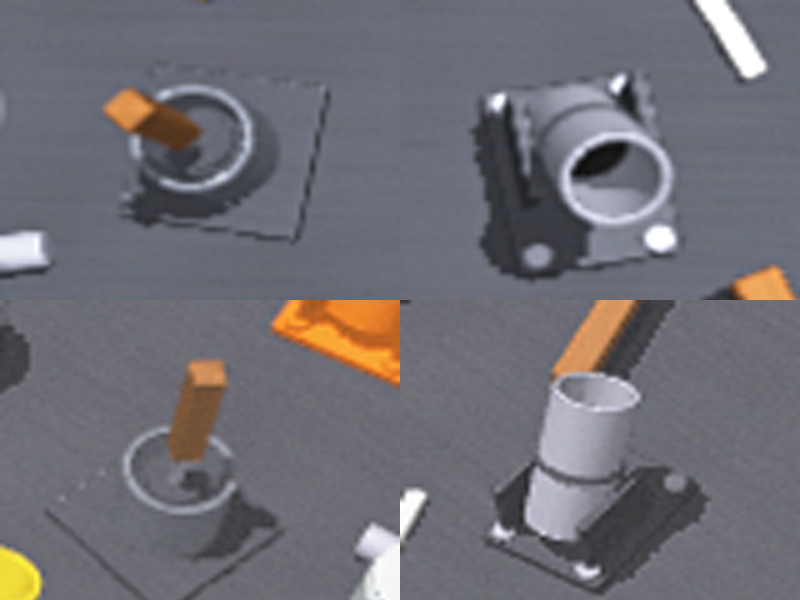

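```bash
cat > pipe.py <<'E'
from h import *
from scipy.optimize import least_squares
def axis(y,t): return np.array([np.sin(t)*np.cos(y),np.sin(t)*np.sin(y),np.cos(t)])
def fitpipe(Q,m0=(.632,-.216,.14),yaw0=np.pi,free=True):
    Q=Q[np.linalg.norm(Q-np.array(m0),axis=1)<.075]; 
    def f(p):
        a=axis(p[2],p[3]); v=Q-np.array([p[0],p[1],.13]); r=np.linalg.norm(v-np.outer(v@a,a),axis=1)
        e=np.where(abs(r-.03)<abs(r-.026),r-.03,r-.026); return e
    b=None
    for y in np.linspace(yaw0-1.2,yaw0+1.2,7):
        s=least_squares(f,[m0[0],m0[1],y,np.radians(25)],loss="soft_l1",f_scale=.002)
        if b is None or s.cost<b.cost: b=s
    p=b.x; a=axis(p[2],p[3]); c=np.array([p[0],p[1],.13]); v=Q-c; t=v@a; r=np.linalg.norm(v-np.outer(t,a),axis=1)
    top=np.percentile(t[(r<.032)&(r>.025)],98.)
    return c+a*top,np.degrees(p[2]),np.degrees(p[3]),np.sqrt(np.median(b.fun**2)),len(Q)
E
python3 - <<'E'
from pipe import *
S=[]
for n,(x0,y0,x1,y1),(a0,b0,a1,b1) in (("top",(290,150,370,230),(140,165,220,235)),("scene",(200,170,260,250),(305,235,375,315))):
    im=cv2.imread(f"pics/{n}0.png").astype(int); P=cloud(cam(n),np.load(f"pics/{n}0.npy"))
    sat=im.max(2)-im.min(2)
    Q=P[y0:y1,x0:x1][(P[y0:y1,x0:x1,2]>.085)&(sat[y0:y1,x0:x1]<40)]; S.append(Q)
    print(n,fitpipe(Q))
    H=P[b0:b1,a0:a1]; m=(sat[b0:b1,a0:a1]>50)&(H[...,2]>.11); h=H[m]; h=h[np.hypot(h[:,0]-.607,h[:,1]-.21)<.03]
    t=h[h[:,2]>.205]; print("handle",len(h),h[:,2].max(),t.mean(0),cv2.minAreaRect((h[:,:2]*1000).astype(np.float32)))
print(fitpipe(np.vstack(S)))
E
```

```text
top (array([ 0.62335157, -0.21930061,  0.14419868]), np.float64(191.1652274310474), np.float64(25.981049181942513), np.float64(0.0005091068722073382), 412)
handle 126 0.2191535321566328 [0.60826217 0.20999627 0.21498441] ((609.460693359375, 210.1833953857422), (20.769617080688477, 19.326662063598633), 44.75760269165039)
scene (array([ 0.62326548, -0.2179116 ,  0.14162947]), np.float64(192.03483319927363), np.float64(25.532103883582288), np.float64(0.00103246814366827), 431)
handle 166 0.21852409743535295 [0.60977152 0.21317978 0.2125693 ] ((608.9849853515625, 213.14820861816406), (22.202648162841797, 19.45022201538086), 46.95424270629883)
(array([ 0.62377058, -0.21898001,  0.14354341]), np.float64(191.25611051330233), np.float64(25.622406560848997), np.float64(0.0007755217170368235), 843)
```

```bash
cat > plan.py <<'E'
from h import *
def plan(p1,R1,N=None,show=True,start=None):
    o=status.get_obs(); p0,R0=start if start else (o["tcp_pos"],R.from_rotvec(o["tcp_rot"]))
    w=(R0.inv()*R1).as_rotvec(degrees=True); p1=np.asarray(p1,float)
    n=int(np.ceil(max(np.linalg.norm(p1-p0)/.04,np.linalg.norm(w)/7.0,1))); N=N or n
    def Ms(dr): return [(R0*R.from_rotvec(dr*k,degrees=True)).as_matrix() for k in range(N)]
    dr=np.round(w/N,2); t=np.round(np.linalg.solve(sum(Ms(dr)),p1-p0),4)
    pe=p0+sum(Ms(dr))@t
    print("N",N,"travel",t.tolist(),"dr",dr.tolist(),"end",pe.round(4),"err",(pe-p1).round(4))
    return pe,R0*R.from_rotvec(dr*N,degrees=True)
def frame(z,ydir):
    z=np.asarray(z,float)/np.linalg.norm(z); y=np.asarray(ydir,float); y=y-z*(y@z); y/=np.linalg.norm(y)
    return R.from_matrix(np.c_[np.cross(y,z),y,z])
E
python3 - <<'E'
from plan import *
o=status.get_obs(); M=R.from_rotvec(o["tcp_rot"]).as_matrix(); print(M.round(3)); print(np.degrees(np.arctan2(M[1,0],M[0,0])))
for a in (45,-45,135,-135):
    print(a); Rt=frame([0,0,-1],[np.cos(np.radians(a)),np.sin(np.radians(a)),0])
    s=plan([.4,-.35,.34],R.from_rotvec(o["tcp_rot"]),8)
    plan([.608,.21,.32],Rt,20,start=s)
E
```

```text
[[ 0.905  0.426 -0.001]
 [ 0.426 -0.905  0.001]
 [ 0.    -0.002 -1.   ]]
25.200959807308006
45
N 8 travel [0.0266, -0.0172, -0.0137] dr [0.0, 0.0, 0.0] end [ 0.4    -0.3502  0.3403] err [ 0.     -0.0002  0.0003]
N 20 travel [0.0347, 0.0047, 0.001] dr [-0.0, -0.0, -5.49] end [0.6081 0.2107 0.321 ] err [0.0001 0.0007 0.001 ]
-45
N 8 travel [0.0266, -0.0172, -0.0137] dr [0.0, 0.0, 0.0] end [ 0.4    -0.3502  0.3403] err [ 0.     -0.0002  0.0003]
N 20 travel [0.0246, -0.0172, 0.001] dr [-0.0, -0.0, -0.99] end [0.6085 0.2096 0.321 ] err [ 0.0005 -0.0004  0.001 ]
135
N 8 travel [0.0266, -0.0172, -0.0137] dr [0.0, 0.0, 0.0] end [ 0.4    -0.3502  0.3403] err [ 0.     -0.0002  0.0003]
N 20 travel [-0.0215, -0.0365, 0.0011] dr [-0.0, 0.01, 8.01] end [0.6082 0.2099 0.3194] err [ 0.0002 -0.0001 -0.0006]
-135
N 8 travel [0.0266, -0.0172, -0.0137] dr [0.0, 0.0, 0.0] end [ 0.4    -0.3502  0.3403] err [ 0.     -0.0002  0.0003]
N 20 travel [0.0067, -0.0311, 0.001] dr [-0.0, 0.0, 3.51] end [0.6072 0.21   0.321 ] err [-0.0008  0.      0.001 ]
```

Emit:
send_rows(
  series=[
    {"travel": [0.0266, -0.0172, -0.0137], "dr": [0, 0, 0], "jaw": 1},
    {"travel": [0.0266, -0.0172, -0.0137], "dr": [0, 0, 0], "jaw": 1},
    {"travel": [0.0266, -0.0172, -0.0137], "dr": [0, 0, 0], "jaw": 1},
    {"travel": [0.0266, -0.0172, -0.0137], "dr": [0, 0, 0], "jaw": 1},
    {"travel": [0.0266, -0.0172, -0.0137], "dr": [0, 0, 0], "jaw": 1},
    {"travel": [0.0266, -0.0172, -0.0137], "dr": [0, 0, 0], "jaw": 1},
    {"travel": [0.0266, -0.0172, -0.0137], "dr": [0, 0, 0], "jaw": 1},
    {"travel": [0.0266, -0.0172, -0.0137], "dr": [0, 0, 0], "jaw": 1},
  ],
)

```text
time_s: 0.82
tcp_pos: [0.4005, -0.3488, 0.3414]
tcp_rot: [-3.066, -0.685, 0.0]
contact_force: [1.3, 0.2, -0.2]
finger_gap: 0.0859
grasp_force: 0.0
```

Emit:
send_rows(
  series=[
    {"travel": [0.0246, -0.0172, 0.001], "dr": [0, 0, -0.99], "jaw": 1},
    {"travel": [0.0246, -0.0172, 0.001], "dr": [0, 0, -0.99], "jaw": 1},
    {"travel": [0.0246, -0.0172, 0.001], "dr": [0, 0, -0.99], "jaw": 1},
    {"travel": [0.0246, -0.0172, 0.001], "dr": [0, 0, -0.99], "jaw": 1},
    {"travel": [0.0246, -0.0172, 0.001], "dr": [0, 0, -0.99], "jaw": 1},
    {"travel": [0.0246, -0.0172, 0.001], "dr": [0, 0, -0.99], "jaw": 1},
    {"travel": [0.0246, -0.0172, 0.001], "dr": [0, 0, -0.99], "jaw": 1},
    {"travel": [0.0246, -0.0172, 0.001], "dr": [0, 0, -0.99], "jaw": 1},
    {"travel": [0.0246, -0.0172, 0.001], "dr": [0, 0, -0.99], "jaw": 1},
    {"travel": [0.0246, -0.0172, 0.001], "dr": [0, 0, -0.99], "jaw": 1},
    {"travel": [0.0246, -0.0172, 0.001], "dr": [0, 0, -0.99], "jaw": 1},
    {"travel": [0.0246, -0.0172, 0.001], "dr": [0, 0, -0.99], "jaw": 1},
    {"travel": [0.0246, -0.0172, 0.001], "dr": [0, 0, -0.99], "jaw": 1},
    {"travel": [0.0246, -0.0172, 0.001], "dr": [0, 0, -0.99], "jaw": 1},
    {"travel": [0.0246, -0.0172, 0.001], "dr": [0, 0, -0.99], "jaw": 1},
    {"travel": [0.0246, -0.0172, 0.001], "dr": [0, 0, -0.99], "jaw": 1},
    {"travel": [0.0246, -0.0172, 0.001], "dr": [0, 0, -0.99], "jaw": 1},
    {"travel": [0.0246, -0.0172, 0.001], "dr": [0, 0, -0.99], "jaw": 1},
    {"travel": [0.0246, -0.0172, 0.001], "dr": [0, 0, -0.99], "jaw": 1},
    {"travel": [0.0246, -0.0172, 0.001], "dr": [0, 0, -0.99], "jaw": 1},
  ],
)

```text
time_s: 2.48
tcp_pos: [0.6088, 0.2105, 0.3204]
tcp_rot: [2.902, 1.203, -0.001]
contact_force: [0.7, -0.5, 0.4]
finger_gap: 0.0855
grasp_force: 0.0
```

Run:
```python
from plan import *
o=status.get_obs(); print(o["time_s"],o["q"].round(3),o["tcp_pos"],np.degrees(R.from_rotvec(o["tcp_rot"]).as_euler("ZYX")))
im,d=optics.get_image("wrist"); cv2.imwrite("pics/w1.png",im); np.save("pics/w1.npy",d)
P=cloud(cam("wrist",o),d); hsv=cv2.cvtColor(im,cv2.COLOR_BGR2HSV)
m=(hsv[...,1]>100)&(P[...,2]>.11)&(np.hypot(P[...,0]-.608,P[...,1]-.21)<.04)
h=P[m]; t=P[m&(P[...,2]>.208)]
print(len(h),h[:,2].max(),t.mean(0),t[:,2].mean(),cv2.minAreaRect((t[:,:2]*1000).astype(np.float32)),cv2.minAreaRect((h[:,:2]*1000).astype(np.float32)))
r=P[(P[...,2]>.08)&(P[...,2]<.09)&(hsv[...,1]<90)&(np.hypot(P[...,0]-.608,P[...,1]-.21)<.05)]
A=np.c_[2*r[:,:2],np.ones(len(r))]; s=np.linalg.lstsq(A,(r[:,:2]**2).sum(1),rcond=None)[0]; print("rim",len(r),r[:,2].mean(),s[:2],np.sqrt(s[2]+s[:2]@s[:2]))
```

```text
2.4833 [-0.052  0.46  -0.528  1.116  0.225  1.621 -1.307] [0.6088059  0.21054492 0.32044452] [ 4.50183368e+01  3.35879583e-02 -1.79987961e+02]
1289 0.4120628597507145 [0.60702709 0.21335931 0.22556376] 0.22556376294238975 ((612.206298828125, 213.16517639160156), (28.937503814697266, 65.84660339355469), 47.428077697753906) ((612.206298828125, 213.16517639160156), (28.937503814697266, 65.84660339355469), 47.428077697753906)
rim 686 0.08376485815107876 [0.60589822 0.21210673] 0.03270829969929855
```

View pics/w1.png

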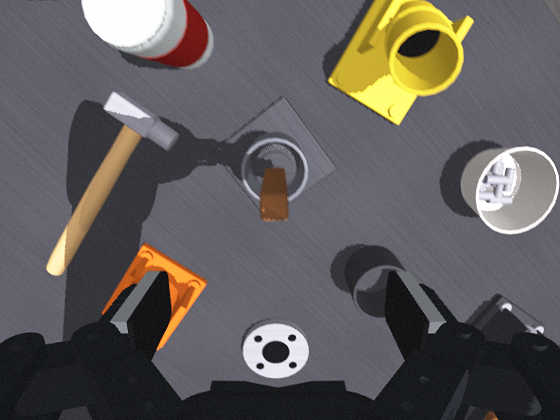

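Run:
```python
from plan import *
o=status.get_obs(); im=cv2.imread("pics/w1.png"); P=cloud(cam("wrist",o),np.load("pics/w1.npy")); hsv=cv2.cvtColor(im,cv2.COLOR_BGR2HSV)
m=(hsv[...,1]>100)&(P[...,2]>.11)&(P[...,2]<.225)&(np.hypot(P[...,0]-.608,P[...,1]-.21)<.04)
v,u=np.nonzero(m&(P[...,2]>.208)); print(u.min(),u.max(),v.min(),v.max())
t=P[m&(P[...,2]>.208)]; print(t.mean(0),cv2.minAreaRect((t[:,:2]*1000).astype(np.float32)))
for lo in (.12,.15,.18): 
    s=P[m&(P[...,2]>lo)&(P[...,2]<lo+.03)]; print(lo,s.mean(0))
c=cam("top"); print("top-face two views",meet(cam("wrist",o),[274.5,214],c,[140+130/5,165+110/5]))
Rt=frame([0,0,-1],[1,-1,0])
x,y=.6085,.2105
s=plan([x,y,.166],Rt,8)
```

```text
261 287 194 220
[0.60451369 0.22008089 0.21236487] ((603.9774169921875, 219.40846252441406), (18.875402450561523, 18.403945922851562), 45.7752685546875)
0.12 [0.61001739 0.2263495  0.13590928]
0.15 [0.61020767 0.22612607 0.16565561]
0.18 [0.60985641 0.226029   0.19619085]
top-face two views (array([0.60910063, 0.21312857, 0.22023289]), np.float64(0.01518433642091831))
N 8 travel [-0.0005, 0.0008, 0.0191] dr [-0.03, -0.0, 0.07] end [0.6086 0.2108 0.1663] err [0.0001 0.0003 0.0003]
```

Run:
```python
from plan import *
o=status.get_obs(); print(o["tcp_pos"]); cw=cam("wrist",o); ct=cam("top"); cs=cam("scene")
w=[274,207]; t=[140+131/5,165+108/4.286]; s=[305+206/5,235+(375-300)/4.286]
for c,p in ((cw,w),(ct,t),(cs,s)): print(onplane(c,[p],.215))
print(meet(cw,w,ct,t),meet(ct,t,cs,s),meet(cw,w,cs,s))
im,d=optics.get_image("wrist"); cv2.imwrite("pics/w2.png",im)
P=cloud(cw,d); hsv=cv2.cvtColor(im,cv2.COLOR_BGR2HSV)
m=(hsv[...,1]>100)&(P[...,2]>.205)&(P[...,2]<.225)&(np.hypot(P[...,0]-.608,P[...,1]-.21)<.04)
v,u=np.nonzero(m); print(u.min(),u.max(),v.min(),v.max(),P[m].mean(0))
# rim: radius check
g=P[...,2]; r=P[(g>.081)&(g<.089)&(np.hypot(P[...,0]-.607,P[...,1]-.211)<.05)]; print(r.min(0),r.max(0))
```

```text
[0.60717196 0.21784256 0.31908322]
[[0.60500934 0.22025966 0.215     ]]
[[0.60781316 0.20914779 0.215     ]]
[[0.61069281 0.21430189 0.215     ]]
(array([0.6060053 , 0.21535928, 0.20291591]), np.float64(0.008741151132239297)) (array([0.6079898 , 0.21183525, 0.20903619]), np.float64(0.0022339526398616285)) (array([0.60283649, 0.21426499, 0.20221688]), np.float64(0.006908911498620853))
270 298 198 227 [0.60673623 0.21195165 0.21328528]
[0.57133393 0.1774859  0.08102229] [0.64028183 0.24630869 0.08645852]
```

Emit:
send_rows(
  series=[
    {"travel": [0, 0, 0.0], "dr": [0, 0, 0], "jaw": 1},
    {"travel": [0, 0, 0.0], "dr": [0, 0, 0], "jaw": 1},
    {"travel": [0, 0, 0.0], "dr": [0, 0, 0], "jaw": 1},
    {"travel": [0, 0, 0.0], "dr": [0, 0, 0], "jaw": 1},
  ],
)

```text
time_s: 2.92
tcp_pos: [0.609, 0.2078, 0.3213]
tcp_rot: [2.903, 1.198, 0.001]
contact_force: [-0.7, 0.7, -0.5]
finger_gap: 0.0853
grasp_force: 0.0
```

Run:
```python
from plan import *
o=status.get_obs(); print(o["time_s"],o["tcp_pos"],o["dq"].round(3))
plan([.607,.2115,.166],frame([0,0,-1],[1,-1,0]),8)
```

```text
2.9167 [0.60900754 0.20779364 0.32127848] [-0.001 -0.002 -0.005 -0.001 -0.001  0.    -0.001]
N 8 travel [0.0001, -0.0005, 0.0194] dr [0.01, -0.0, -0.02] end [0.6068 0.2112 0.1661] err [-0.0002 -0.0003  0.0001]
```

Emit:
send_rows(
  series=[
    {"travel": [0.0001, -0.0005, 0.0194], "dr": [0, 0, 0], "jaw": 1},
    {"travel": [0.0001, -0.0005, 0.0194], "dr": [0, 0, 0], "jaw": 1},
    {"travel": [0.0001, -0.0005, 0.0194], "dr": [0, 0, 0], "jaw": 1},
    {"travel": [0.0001, -0.0005, 0.0194], "dr": [0, 0, 0], "jaw": 1},
    {"travel": [0.0001, -0.0005, 0.0194], "dr": [0, 0, 0], "jaw": 1},
    {"travel": [0.0001, -0.0005, 0.0194], "dr": [0, 0, 0], "jaw": 1},
    {"travel": [0.0001, -0.0005, 0.0194], "dr": [0, 0, 0], "jaw": 1},
    {"travel": [0.0001, -0.0005, 0.0194], "dr": [0, 0, 0], "jaw": 1},
    {"travel": [0, 0, 0], "dr": [0, 0, 0], "jaw": 1},
    {"travel": [0, 0, 0], "dr": [0, 0, 0], "jaw": 1},
    {"travel": [0, 0, 0], "dr": [0, 0, 0], "jaw": 1},
  ],
)

```text
time_s: 3.83
tcp_pos: [0.6071, 0.2125, 0.1673]
tcp_rot: [2.903, 1.201, 0.003]
contact_force: [0.1, 1.2, 0.1]
finger_gap: 0.0858
grasp_force: 0.0
```

Run:
```python
from plan import *
o=status.get_obs(); print(o["time_s"],o["tcp_pos"],o["contact_force"])
im,d=optics.get_image("wrist"); cv2.imwrite("pics/w3.png",im)
```

```text
3.8333 [0.60708411 0.21246786 0.16732947] [0.12535951 1.20028961 0.14880849]
```

View pics/w3.png

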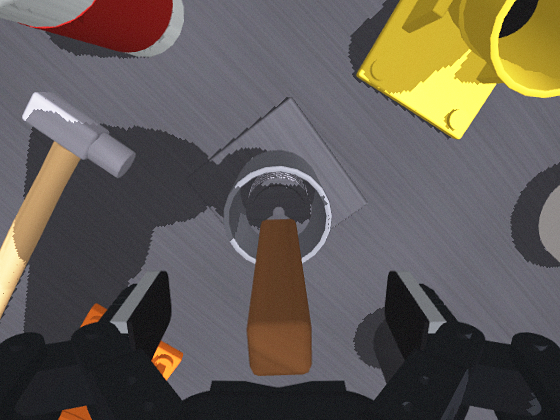

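Emit:
send_rows(
  series=[
    {"travel": [0, 0, 0], "dr": [0, 0, 0], "jaw": 0},
    {"travel": [0, 0, 0], "dr": [0, 0, 0], "jaw": 0},
    {"travel": [0, 0, 0], "dr": [0, 0, 0], "jaw": 0},
    {"travel": [0, 0, 0], "dr": [0, 0, 0], "jaw": 0},
    {"travel": [0, 0, 0], "dr": [0, 0, 0], "jaw": 0},
    {"travel": [0, 0, 0], "dr": [0, 0, 0], "jaw": 0},
    {"travel": [0, 0, 0], "dr": [0, 0, 0], "jaw": 0},
    {"travel": [0, 0, 0], "dr": [0, 0, 0], "jaw": 0},
    {"travel": [0, 0, 0], "dr": [0, 0, 0], "jaw": 0},
    {"travel": [0, 0, 0], "dr": [0, 0, 0], "jaw": 0},
  ],
  squeeze=80,
)

```text
time_s: 4.72
tcp_pos: [0.6066, 0.2128, 0.1661]
tcp_rot: [2.902, 1.202, 0.001]
contact_force: [0.1, -0.7, 3.0]
finger_gap: 0.0191
grasp_force: 78.2
```

Run:
```python
from plan import *
o=status.get_obs(); print(o["time_s"],o["tcp_pos"],o["tcp_rot"],o["contact_force"],o["finger_gap"],o["grasp_force"],o["q"].round(2))
Rd=frame([0,0,-1],[1,-1,0]); p=o["tcp_pos"]
s=plan([.607,.2118,.166+.14],Rd,8)
L=p[2]-.010   # nose below TCP (along z)
print("L",L)
M=np.array([.6235,-.219,.1435]); y=np.radians(191.3); a=np.array([np.sin(np.radians(25))*np.cos(y),np.sin(np.radians(25))*np.sin(y),np.cos(np.radians(25))])
Rp=frame(-a,Rd.as_matrix()[:,1]); print(np.degrees((Rd.inv()*Rp).magnitude()))
tgt=M+a*(L+.025); print(tgt)
mid=[.55,0,.38]
s=plan(tgt+[0,0,.03],Rp,18,start=s)
s=plan(tgt,Rp,4,start=s)
```

```text
4.7167 [0.60661001 0.21277282 0.16605269] [2.90244482e+00 1.20206803e+00 1.03112074e-03] [ 0.05340444 -0.73522467  2.99672511] 0.019138371376311962 78.18549156188965 [-0.03  0.51 -0.52  1.39  0.25  1.3  -1.34]
N 8 travel [-0.0, 0.0001, -0.0175] dr [0.0, -0.0, -0.0] end [0.6071 0.2122 0.3061] err [0.0001 0.0004 0.0001]
L 0.15605268702109384
25.12764265703321
[ 0.54846712 -0.23399305  0.30758946]
N 18 travel [-0.0191, 0.0159, -0.0035] dr [-0.74, 1.17, 0.14] end [ 0.5486 -0.2341  0.3381] err [ 0.0001 -0.0001  0.0005]
N 4 travel [-0.0028, -0.0017, 0.0069] dr [-0.02, 0.0, -0.01] end [ 0.5483 -0.2341  0.3075] err [-0.0001 -0.0001 -0.0001]
```

Emit:
send_rows(
  series=[
    {"travel": [0, 0, -0.0175], "dr": [0, 0, 0], "jaw": 0},
    {"travel": [0, 0, -0.0175], "dr": [0, 0, 0], "jaw": 0},
    {"travel": [0, 0, -0.0175], "dr": [0, 0, 0], "jaw": 0},
    {"travel": [0, 0, -0.0175], "dr": [0, 0, 0], "jaw": 0},
    {"travel": [0, 0, -0.0175], "dr": [0, 0, 0], "jaw": 0},
    {"travel": [0, 0, -0.0175], "dr": [0, 0, 0], "jaw": 0},
    {"travel": [0, 0, -0.0175], "dr": [0, 0, 0], "jaw": 0},
    {"travel": [0, 0, -0.0175], "dr": [0, 0, 0], "jaw": 0},
    {"travel": [0, 0, 0], "dr": [0, 0, 0], "jaw": 0},
  ],
)

```text
time_s: 5.47
tcp_pos: [0.607, 0.2135, 0.309]
tcp_rot: [-2.902, -1.202, -0.007]
contact_force: [-0.1, 0.2, -0.3]
finger_gap: 0.019
grasp_force: 78.1
```

Emit:
send_rows(
  series=[
    {"travel": [-0.0191, 0.0159, -0.0035], "dr": [-0.74, 1.17, 0.14], "jaw": 0},
    {"travel": [-0.0191, 0.0159, -0.0035], "dr": [-0.74, 1.17, 0.14], "jaw": 0},
    {"travel": [-0.0191, 0.0159, -0.0035], "dr": [-0.74, 1.17, 0.14], "jaw": 0},
    {"travel": [-0.0191, 0.0159, -0.0035], "dr": [-0.74, 1.17, 0.14], "jaw": 0},
    {"travel": [-0.0191, 0.0159, -0.0035], "dr": [-0.74, 1.17, 0.14], "jaw": 0},
    {"travel": [-0.0191, 0.0159, -0.0035], "dr": [-0.74, 1.17, 0.14], "jaw": 0},
    {"travel": [-0.0191, 0.0159, -0.0035], "dr": [-0.74, 1.17, 0.14], "jaw": 0},
    {"travel": [-0.0191, 0.0159, -0.0035], "dr": [-0.74, 1.17, 0.14], "jaw": 0},
    {"travel": [-0.0191, 0.0159, -0.0035], "dr": [-0.74, 1.17, 0.14], "jaw": 0},
    {"travel": [-0.0191, 0.0159, -0.0035], "dr": [-0.74, 1.17, 0.14], "jaw": 0},
    {"travel": [-0.0191, 0.0159, -0.0035], "dr": [-0.74, 1.17, 0.14], "jaw": 0},
    {"travel": [-0.0191, 0.0159, -0.0035], "dr": [-0.74, 1.17, 0.14], "jaw": 0},
    {"travel": [-0.0191, 0.0159, -0.0035], "dr": [-0.74, 1.17, 0.14], "jaw": 0},
    {"travel": [-0.0191, 0.0159, -0.0035], "dr": [-0.74, 1.17, 0.14], "jaw": 0},
    {"travel": [-0.0191, 0.0159, -0.0035], "dr": [-0.74, 1.17, 0.14], "jaw": 0},
    {"travel": [-0.0191, 0.0159, -0.0035], "dr": [-0.74, 1.17, 0.14], "jaw": 0},
    {"travel": [-0.0191, 0.0159, -0.0035], "dr": [-0.74, 1.17, 0.14], "jaw": 0},
    {"travel": [-0.0191, 0.0159, -0.0035], "dr": [-0.74, 1.17, 0.14], "jaw": 0},
  ],
)

```text
time_s: 6.97
tcp_pos: [0.547, -0.2345, 0.3361]
tcp_rot: [2.796, 1.084, 0.653]
contact_force: [0.4, 0.4, -1.2]
finger_gap: 0.0189
grasp_force: 78.0
```

Emit:
send_rows(
  series=[
    {"travel": [0, 0, 0], "dr": [0, 0, 0], "jaw": 0},
    {"travel": [0, 0, 0], "dr": [0, 0, 0], "jaw": 0},
    {"travel": [0, 0, 0], "dr": [0, 0, 0], "jaw": 0},
    {"travel": [0, 0, 0], "dr": [0, 0, 0], "jaw": 0},
    {"travel": [0, 0, 0], "dr": [0, 0, 0], "jaw": 0},
    {"travel": [0, 0, 0], "dr": [0, 0, 0], "jaw": 0},
  ],
)

```text
time_s: 7.47
tcp_pos: [0.5483, -0.2323, 0.3377]
tcp_rot: [2.794, 1.088, 0.653]
contact_force: [0.5, -0.8, -1.8]
finger_gap: 0.019
grasp_force: 78.1
```

Run:
```python
from pipe import *
from plan import plan,frame
o=status.get_obs(); T=R.from_rotvec(o["tcp_rot"]); print(o["time_s"],o["tcp_pos"],o["contact_force"],o["q"].round(2),np.abs(o["dq"]).max()); z=T.as_matrix()[:,2]
print("axis yaw/tilt of tool",np.degrees(np.arctan2(-z[1],-z[0])),np.degrees(np.arccos(-z[2])),"nose nominal",o["tcp_pos"]+z*.156)
ims={}
for n in ("wrist","top","scene"):
    im,d=optics.get_image(n); cv2.imwrite(f"pics/{n}4.png",im); np.save(f"pics/{n}4.npy",d); ims[n]=(im,d,cam(n,o))
    P=cloud(ims[n][2],d)
    sat=cv2.cvtColor(im,cv2.COLOR_BGR2HSV)[...,1]
    # pipe
    a=axis(np.radians(191.3),np.radians(25)); M=np.array([.6235,-.219,.1435])
    v=P-M; t=v@a; r=np.linalg.norm(v-t[...,None]*a,axis=2)
    if n=="wrist":
        Q=P[(t<.004)&(t>-.06)&(r<.04)&(P[...,2]>.085)]
        print("pipe",len(Q)); 
        if len(Q)>50: print(fitpipe(Q))
    # brush: nose+bristles by cloud around the tool axis
    v=P-o["tcp_pos"]; t=v@z; off=v-t[...,None]*z; r=np.linalg.norm(off,axis=2)
    for lo,hi in ((.0,.03),(.05,.09),(.1,.15),(.147,.162)):
        m=(t>lo)&(t<hi)&(r<.035); print(n,lo,m.sum(),off[m].mean(0).round(4) if m.sum() else "", r[m].max().round(3) if m.sum() else "")
```

```text
7.4667 [ 0.54828716 -0.23233371  0.33774638] [ 0.5322609  -0.83012465 -1.7943145 ] [ 0.72  0.05 -0.22  1.62 -0.29  1.16 -0.25] 0.00530507314752549
axis yaw/tilt of tool -168.4701007405636 24.912296437137993 nose nominal [ 0.61267308 -0.21919925  0.19626161]
pipe 766
(array([ 0.62127484, -0.2199346 ,  0.14137962]), np.float64(192.12144452512015), np.float64(25.34394398090733), np.float64(0.0002420043475466114), 766)
wrist 0.0 1068 [0.0046 0.0054 0.0026] 0.012
wrist 0.05 184 [0.0036 0.0042 0.0021] 0.012
wrist 0.1 1792 [0.0052 0.0057 0.0029] 0.025
wrist 0.147 0  
top 0.0 48 [0.0075 0.0051 0.0039] 0.015
top 0.05 18 [0.0063 0.0034 0.0032] 0.014
top 0.1 213 [0.0093 0.0059 0.0048] 0.025
top 0.147 0  
scene 0.0 62 [0.0047 0.0054 0.0026] 0.014
scene 0.05 40 [0.0027 0.0028 0.0015] 0.012
scene 0.1 197 [0.009  0.0086 0.0049] 0.025
scene 0.147 15 [0.0048 0.0035 0.0025] 0.016
```

View pics/wrist4.png

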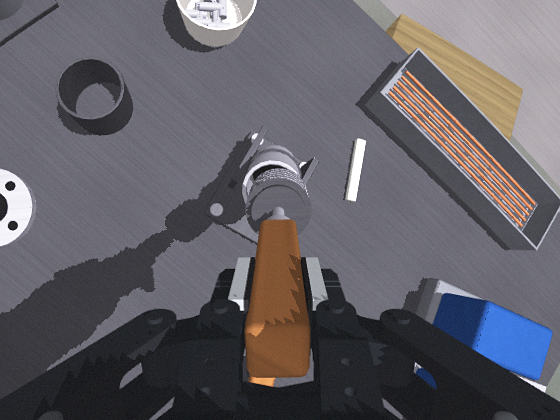

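```bash
cat > rel.py <<'E'
from pipe import *
def rel(pre,obs,names=("wrist","top","scene")):
    T=R.from_rotvec(obs["tcp_rot"]).as_matrix(); z=T[:,2]; p=obs["tcp_pos"]; out={}
    for n in names:
        c=cam(n,obs); P=cloud(c,np.load(f"pics/{n}{pre}.npy")); L=(P-p)@T
        m=(L[...,2]>.108)&(L[...,2]<.137)&(np.hypot(L[...,0],L[...,1])<.035)
        q=L[m]; s=least_squares(lambda x:np.hypot(q[:,0]-x[0],q[:,1]-x[1])-.0228,[0,0],loss="soft_l1",f_scale=.002)
        f=P[(P[...,2]>.085)&(np.linalg.norm(P-np.array([.632,-.216,.14]),axis=2)<.075)&(L[...,2]>.165)]
        F=fitpipe(f); mo=(F[0]-p)@T; ax=T.T@axis(np.radians(F[1]),np.radians(F[2]))
        print(n,m.sum(),"bristle xy tool",s.x.round(4),"mouth in tool",mo.round(4),"axis",ax.round(3),F[3].round(4),F[4])
E
python3 - <<'E'
from rel import *
o=status.get_obs(); rel(4,o)
E
```

```text
wrist 387 bristle xy tool [-0.0022 -0.0002] mouth in tool [-0.0151 -0.006   0.2096] axis [-0.029 -0.007 -1.   ] 0.0005 963
top 73 bristle xy tool [0.0009 0.0012] mouth in tool [-0.0113 -0.0049  0.2087] axis [-0.018 -0.011 -1.   ] 0.0006 271
scene 113 bristle xy tool [-0.0022 -0.0006] mouth in tool [-0.0106 -0.0069  0.2107] axis [-0.015 -0.013 -1.   ] 0.0011 436
```

Emit:
send_rows(
  series=[
    {"travel": [0, 0, 0], "dr": [-0.5, 1.0, 0], "jaw": 0},
    {"travel": [-0.003, -0.0016, 0.0086], "dr": [0, 0, 0], "jaw": 0},
    {"travel": [-0.003, -0.0016, 0.0086], "dr": [0, 0, 0], "jaw": 0},
    {"travel": [-0.003, -0.0016, 0.0086], "dr": [0, 0, 0], "jaw": 0},
    {"travel": [-0.003, -0.0016, 0.0086], "dr": [0, 0, 0], "jaw": 0},
    {"travel": [-0.003, -0.0016, 0.0086], "dr": [0, 0, 0], "jaw": 0},
    {"travel": [0, 0, 0], "dr": [0, 0, 0], "jaw": 0},
    {"travel": [0, 0, 0], "dr": [0, 0, 0], "jaw": 0},
    {"travel": [0, 0, 0], "dr": [0, 0, 0], "jaw": 0},
  ],
)

```text
time_s: 8.37
tcp_pos: [0.5518, -0.2336, 0.292]
tcp_rot: [2.786, 1.083, 0.682]
contact_force: [0.3, -0.4, -0.8]
finger_gap: 0.0189
grasp_force: 78.0
```

Run:
```python
from rel import *
o=status.get_obs(); print(o["time_s"],o["contact_force"],o["moment"],np.abs(o["dq"]).max())
for n in ("wrist","top","scene"):
    im,d=optics.get_image(n); cv2.imwrite(f"pics/{n}5.png",im); np.save(f"pics/{n}5.npy",d)
rel(5,o)
w=cv2.imread("pics/wrist5.png")[90:290,180:380]; s=cv2.imread("pics/scene5.png")[140:240,190:290]
cv2.imwrite("pics/c5.png",np.hstack([cv2.resize(w,(400,400)),cv2.resize(s,(400,400))]))
```

```text
8.3667 [ 0.31655743 -0.37888591 -0.81770839] [-0.11258251  0.62995892  0.01113199] 0.010459847684687528
wrist 387 bristle xy tool [-0.0022 -0.0002] mouth in tool [-0.0028 -0.0011  0.1667] axis [-0.01   0.001 -1.   ] 0.0006 1228
top 70 bristle xy tool [0.0004 0.0019] mouth in tool [0.0002 0.0005 0.1656] axis [-0.002 -0.006 -1.   ] 0.0006 263
scene 109 bristle xy tool [-0.0017 -0.0003] mouth in tool [ 0.0014 -0.0035  0.1673] axis [ 0.026 -0.031 -0.999] 0.0011 420
```

View pics/c5.png

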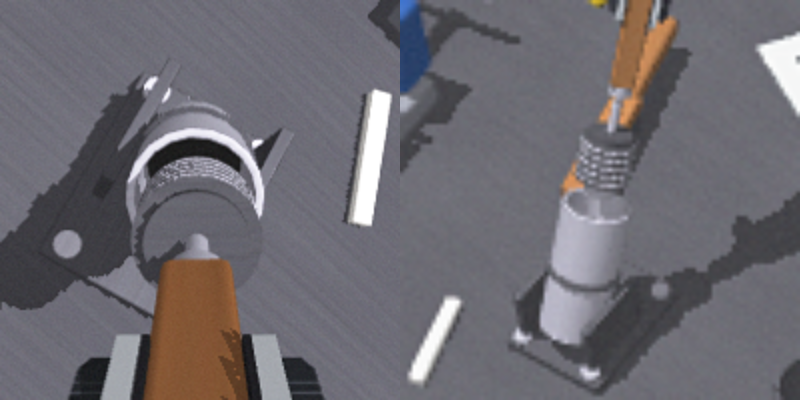

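Emit:
send_rows(
  series=[
    {"travel": [-0.0002, -0.001, 0.004], "dr": [0, 0, 0], "jaw": 0},
    {"travel": [0, 0, 0.006], "dr": [0, 0, 0], "jaw": 0},
    {"travel": [0, 0, 0.006], "dr": [0, 0, 0], "jaw": 0},
    {"travel": [0, 0, 0.006], "dr": [0, 0, 0], "jaw": 0},
    {"travel": [0, 0, 0.006], "dr": [0, 0, 0], "jaw": 0},
    {"travel": [0, 0, 0], "dr": [0, 0, 0], "jaw": 0},
    {"travel": [0, 0, 0], "dr": [0, 0, 0], "jaw": 0},
  ],
)

```text
time_s: 9.1
tcp_pos: [0.5628, -0.2302, 0.2655]
tcp_rot: [2.788, 1.083, 0.681]
contact_force: [-0.6, 0.6, -1.3]
finger_gap: 0.0189
grasp_force: 78.1
```

Emit:
send_rows(
  series=[
    {"travel": [0, 0, 0.008], "dr": [0, 0, 0], "jaw": 0},
    {"travel": [0, 0, 0.008], "dr": [0, 0, 0], "jaw": 0},
    {"travel": [0, 0, 0.008], "dr": [0, 0, 0], "jaw": 0},
    {"travel": [0, 0, 0.006], "dr": [0, 0, 0], "jaw": 0},
    {"travel": [0, 0, 0], "dr": [0, 0, 0], "jaw": 0},
    {"travel": [0, 0, 0], "dr": [0, 0, 0], "jaw": 0},
  ],
)

```text
time_s: 9.6
tcp_pos: [0.5757, -0.2275, 0.2386]
tcp_rot: [2.788, 1.083, 0.681]
contact_force: [-0.4, 0.6, -1.4]
finger_gap: 0.0191
grasp_force: 78.1
```

Emit:
send_rows(
  series=[
    {"travel": [0, 0, 0.005], "dr": [0, 0, 0], "jaw": 0},
    {"travel": [0, 0, 0.005], "dr": [0, 0, 0], "jaw": 0},
    {"travel": [0, 0, 0.004], "dr": [0, 0, 0], "jaw": 0},
    {"travel": [0, 0, 0], "dr": [0, 0, 0], "jaw": 0},
    {"travel": [0, 0, 0], "dr": [0, 0, 0], "jaw": 0},
  ],
)

```text
time_s: 10.02
tcp_pos: [0.5818, -0.2264, 0.2263]
tcp_rot: [2.787, 1.083, 0.681]
contact_force: [0.0, -0.3, -1.1]
finger_gap: 0.0192
grasp_force: 78.1
```

Emit:
send_rows(
  series=[
    {"travel": [0, 0, 0.002], "dr": [0, 0, 0], "jaw": 0},
    {"travel": [0, 0, 0.002], "dr": [0, 0, 0], "jaw": 0},
    {"travel": [0, 0, 0.002], "dr": [0, 0, 0], "jaw": 0},
    {"travel": [0, 0, 0], "dr": [0, 0, 0], "jaw": 0},
    {"travel": [0, 0, 0], "dr": [0, 0, 0], "jaw": 0},
    {"travel": [0, 0, 0], "dr": [0, 0, 0], "jaw": 0},
  ],
)

```text
time_s: 10.52
tcp_pos: [0.5844, -0.2261, 0.2214]
tcp_rot: [2.787, 1.083, 0.681]
contact_force: [0.1, 0.6, -0.8]
finger_gap: 0.0194
grasp_force: 78.1
```

Emit:
send_rows(
  series=[
    {"travel": [0, 0, 0.002], "dr": [0, 0, 0], "jaw": 0},
    {"travel": [0, 0, 0.002], "dr": [0, 0, 0], "jaw": 0},
    {"travel": [0, 0, 0.002], "dr": [0, 0, 0], "jaw": 0},
    {"travel": [0, 0, 0], "dr": [0, 0, 0], "jaw": 0},
    {"travel": [0, 0, 0], "dr": [0, 0, 0], "jaw": 0},
  ],
)

```text
time_s: 10.93
tcp_pos: [0.5869, -0.2254, 0.2157]
tcp_rot: [2.787, 1.083, 0.681]
contact_force: [-0.2, 0.3, -1.1]
finger_gap: 0.0195
grasp_force: 78.1
```

Emit:
send_rows(
  series=[
    {"travel": [0, 0, 0.002], "dr": [0, 0, 0], "jaw": 0},
    {"travel": [0, 0, 0.002], "dr": [0, 0, 0], "jaw": 0},
    {"travel": [0, 0, 0.002], "dr": [0, 0, 0], "jaw": 0},
    {"travel": [0, 0, 0], "dr": [0, 0, 0], "jaw": 0},
    {"travel": [0, 0, 0], "dr": [0, 0, 0], "jaw": 0},
  ],
)

```text
time_s: 11.35
tcp_pos: [0.5895, -0.2249, 0.2103]
tcp_rot: [2.787, 1.083, 0.681]
contact_force: [-0.0, -0.9, -1.2]
finger_gap: 0.0192
grasp_force: 78.1
```

Nose about 80 mm deep, no contact yet.

Emit:
send_rows(
  series=[
    {"travel": [0, 0, 0.002], "dr": [0, 0, 0], "jaw": 0},
    {"travel": [0, 0, 0.002], "dr": [0, 0, 0], "jaw": 0},
    {"travel": [0, 0, 0.002], "dr": [0, 0, 0], "jaw": 0},
    {"travel": [0, 0, 0], "dr": [0, 0, 0], "jaw": 0},
    {"travel": [0, 0, 0], "dr": [0, 0, 0], "jaw": 0},
  ],
)

```text
time_s: 11.77
tcp_pos: [0.5921, -0.2243, 0.205]
tcp_rot: [2.787, 1.083, 0.681]
contact_force: [0.4, -1.3, -1.5]
finger_gap: 0.0191
grasp_force: 78.1
```

Emit:
send_rows(
  series=[
    {"travel": [0, 0, 0.002], "dr": [0, 0, 0], "jaw": 0},
    {"travel": [0, 0, 0.002], "dr": [0, 0, 0], "jaw": 0},
    {"travel": [0, 0, 0.002], "dr": [0, 0, 0], "jaw": 0},
    {"travel": [0, 0, 0], "dr": [0, 0, 0], "jaw": 0},
    {"travel": [0, 0, 0], "dr": [0, 0, 0], "jaw": 0},
  ],
)

```text
time_s: 12.18
tcp_pos: [0.595, -0.2242, 0.2007]
tcp_rot: [2.786, 1.082, 0.682]
contact_force: [-4.4, 1.3, 6.8]
finger_gap: 0.0187
grasp_force: 79.2
```

Emit:
send_rows(
  series=[
    {"travel": [0, 0, 0.0005], "dr": [0, 0, 0], "jaw": 0},
    {"travel": [0, 0, 0], "dr": [0, 0, 0], "jaw": 0},
    {"travel": [0, 0, -0.0105], "dr": [0, 0, 0], "jaw": 0},
    {"travel": [0, 0, -0.01], "dr": [0, 0, 0], "jaw": 0},
    {"travel": [0, 0, -0.01], "dr": [0, 0, 0], "jaw": 0},
    {"travel": [0, 0, -0.01], "dr": [0, 0, 0], "jaw": 0},
    {"travel": [0, 0, -0.01], "dr": [0, 0, 0], "jaw": 0},
    {"travel": [0, 0, -0.01], "dr": [0, 0, 0], "jaw": 0},
    {"travel": [0, 0, -0.01], "dr": [0, 0, 0], "jaw": 0},
    {"travel": [0, 0, 0], "dr": [0, 0, 0], "jaw": 0},
    {"travel": [0, 0, 0], "dr": [0, 0, 0], "jaw": 0},
    {"travel": [0, 0, 0], "dr": [0, 0, 0], "jaw": 0},
  ],
)

```text
time_s: 13.18
tcp_pos: [0.5645, -0.23, 0.2623]
tcp_rot: [2.787, 1.083, 0.681]
contact_force: [0.3, 0.3, -1.7]
finger_gap: 0.0193
grasp_force: 78.2
```

Run:
```python
from rel import *
o=status.get_obs(); print(o["time_s"],o["contact_force"])
im,d=optics.get_image("wrist"); np.save("pics/wrist6.npy",d); cv2.imwrite("pics/wrist6.png",im)
im,d=optics.get_image("scene"); cv2.imwrite("pics/c6.png",cv2.resize(np.hstack([im[120:240,180:300],cv2.imread("pics/wrist6.png")[130:250,220:340]]),(800,400)))
rel(6,o,("wrist",))
```

```text
13.1833 [ 0.2954625   0.25165871 -1.70216875]
wrist 1096 bristle xy tool [0.0008 0.0008] mouth in tool [-0.0028  0.0003  0.1674] axis [-0.043 -0.007 -0.999] 0.0005 524
```

View pics/c6.png

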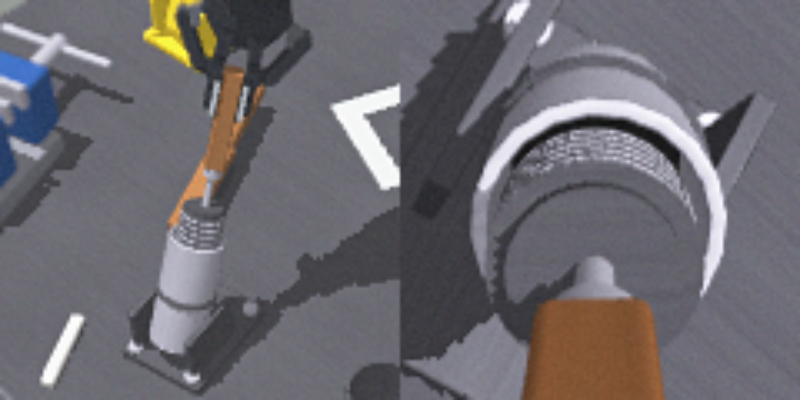

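Emit:
send_rows(
  series=[
    {"travel": [0, 0, 0.01], "dr": [0, 0, 0], "jaw": 0},
    {"travel": [0, 0, 0.01], "dr": [0, 0, 0], "jaw": 0},
    {"travel": [0, 0, 0.01], "dr": [0, 0, 0], "jaw": 0},
    {"travel": [0, 0, 0.01], "dr": [0, 0, 0], "jaw": 0},
    {"travel": [0, 0, 0.01], "dr": [0, 0, 0], "jaw": 0},
    {"travel": [0, 0, 0.01], "dr": [0, 0, 0], "jaw": 0},
    {"travel": [0, 0, 0.003], "dr": [0, 0, 0], "jaw": 0},
    {"travel": [0, 0, 0.002], "dr": [0, 0, 0], "jaw": 0},
    {"travel": [0, 0, 0.002], "dr": [0, 0, 0], "jaw": 0},
    {"travel": [0, 0, 0.002], "dr": [0, 0, 0], "jaw": 0},
    {"travel": [0, 0, 0.0015], "dr": [0, 0, 0], "jaw": 0},
    {"travel": [0, 0, 0], "dr": [0, 0, 0], "jaw": 0},
    {"travel": [0, 0, 0], "dr": [0, 0, 0], "jaw": 0},
    {"travel": [0, 0, 0], "dr": [0, 0, 0], "jaw": 0},
  ],
)

```text
time_s: 14.45
tcp_pos: [0.595, -0.2241, 0.2006]
tcp_rot: [2.786, 1.082, 0.682]
contact_force: [-5.4, 2.1, 5.6]
finger_gap: 0.0191
grasp_force: 79.2
```

Emit:
send_rows(
  series=[
    {"travel": [0, 0, -0.01], "dr": [0, 0, 0], "jaw": 0},
    {"travel": [0, 0, -0.01], "dr": [0, 0, 0], "jaw": 0},
    {"travel": [0, 0, -0.01], "dr": [0, 0, 0], "jaw": 0},
    {"travel": [0, 0, -0.01], "dr": [0, 0, 0], "jaw": 0},
    {"travel": [0, 0, -0.01], "dr": [0, 0, 0], "jaw": 0},
    {"travel": [0, 0, -0.01], "dr": [0, 0, 0], "jaw": 0},
    {"travel": [0, 0, -0.01], "dr": [0, 0, 0], "jaw": 0},
    {"travel": [0, 0, 0], "dr": [0, 0, 0], "jaw": 0},
    {"travel": [0, 0, 0], "dr": [0, 0, 0], "jaw": 0},
    {"travel": [0, 0, 0], "dr": [0, 0, 0], "jaw": 0},
  ],
)

```text
time_s: 15.28
tcp_pos: [0.5647, -0.2299, 0.2619]
tcp_rot: [2.787, 1.083, 0.681]
contact_force: [0.2, 0.7, -1.3]
finger_gap: 0.019
grasp_force: 78.2
```

Emit:
send_rows(
  series=[
    {"travel": [0, 0, 0.01], "dr": [0, 0, 0], "jaw": 0},
    {"travel": [0, 0, 0.01], "dr": [0, 0, 0], "jaw": 0},
    {"travel": [0, 0, 0.01], "dr": [0, 0, 0], "jaw": 0},
    {"travel": [0, 0, 0.01], "dr": [0, 0, 0], "jaw": 0},
    {"travel": [0, 0, 0.01], "dr": [0, 0, 0], "jaw": 0},
    {"travel": [0, 0, 0.01], "dr": [0, 0, 0], "jaw": 0},
    {"travel": [0, 0, 0.003], "dr": [0, 0, 0], "jaw": 0},
    {"travel": [0, 0, 0.002], "dr": [0, 0, 0], "jaw": 0},
    {"travel": [0, 0, 0.002], "dr": [0, 0, 0], "jaw": 0},
    {"travel": [0, 0, 0.002], "dr": [0, 0, 0], "jaw": 0},
    {"travel": [0, 0, 0.001], "dr": [0, 0, 0], "jaw": 0},
    {"travel": [0, 0, 0], "dr": [0, 0, 0], "jaw": 0},
    {"travel": [0, 0, 0], "dr": [0, 0, 0], "jaw": 0},
    {"travel": [0, 0, 0], "dr": [0, 0, 0], "jaw": 0},
  ],
)

```text
time_s: 16.45
tcp_pos: [0.5948, -0.224, 0.2006]
tcp_rot: [2.786, 1.082, 0.682]
contact_force: [-5.4, 1.6, 6.1]
finger_gap: 0.0189
grasp_force: 79.2
```

Third stroke felt (about 9 N). Withdraw the brush fully: 140 mm along the axis.

Emit:
send_rows(
  series=[
    {"travel": [0, 0, -0.01], "dr": [0, 0, 0], "jaw": 0},
    {"travel": [0, 0, -0.015], "dr": [0, 0, 0], "jaw": 0},
    {"travel": [0, 0, -0.015], "dr": [0, 0, 0], "jaw": 0},
    {"travel": [0, 0, -0.015], "dr": [0, 0, 0], "jaw": 0},
    {"travel": [0, 0, -0.015], "dr": [0, 0, 0], "jaw": 0},
    {"travel": [0, 0, -0.015], "dr": [0, 0, 0], "jaw": 0},
    {"travel": [0, 0, -0.015], "dr": [0, 0, 0], "jaw": 0},
    {"travel": [0, 0, -0.015], "dr": [0, 0, 0], "jaw": 0},
    {"travel": [0, 0, -0.015], "dr": [0, 0, 0], "jaw": 0},
    {"travel": [0, 0, -0.01], "dr": [0, 0, 0], "jaw": 0},
    {"travel": [0, 0, 0], "dr": [0, 0, 0], "jaw": 0},
    {"travel": [0, 0, 0], "dr": [0, 0, 0], "jaw": 0},
    {"travel": [0, 0, 0], "dr": [0, 0, 0], "jaw": 0},
  ],
)

```text
time_s: 17.53
tcp_pos: [0.5347, -0.236, 0.3243]
tcp_rot: [2.788, 1.083, 0.681]
contact_force: [-0.5, 0.7, -2.1]
finger_gap: 0.0192
grasp_force: 78.2
```

Run:
```python
from rel import *
from plan import plan,frame
o=status.get_obs(); print(o["time_s"],o["tcp_pos"])
for n in ("wrist","scene"):
    im,d=optics.get_image(n); np.save(f"pics/{n}7.npy",d); cv2.imwrite(f"pics/{n}7.png",im)
rel(7,o,("wrist","scene"))
Rd=frame([0,0,-1],[1,-1,0])
s=plan([.607,.212,.166+.125],Rd,20)
```

```text
17.5333 [ 0.53467867 -0.23597282  0.32433808]
wrist 400 bristle xy tool [-0.0023 -0.0002] mouth in tool [-0.0022  0.0008  0.2036] axis [-0.013  0.001 -1.   ] 0.0006 999
scene 113 bristle xy tool [-0.003  -0.0009] mouth in tool [0.0005 0.0013 0.2038] axis [-0.026 -0.002 -1.   ] 0.001 433
N 20 travel [0.0176, -0.014, 0.0036] dr [0.69, -1.1, -0.12] end [0.6069 0.2121 0.2916] err [-0.0001  0.0001  0.0006]
```

Emit:
send_rows(
  series=[
    {"travel": [0.0176, -0.014, 0.0036], "dr": [0.69, -1.1, -0.12], "jaw": 0},
    {"travel": [0.0176, -0.014, 0.0036], "dr": [0.69, -1.1, -0.12], "jaw": 0},
    {"travel": [0.0176, -0.014, 0.0036], "dr": [0.69, -1.1, -0.12], "jaw": 0},
    {"travel": [0.0176, -0.014, 0.0036], "dr": [0.69, -1.1, -0.12], "jaw": 0},
    {"travel": [0.0176, -0.014, 0.0036], "dr": [0.69, -1.1, -0.12], "jaw": 0},
    {"travel": [0.0176, -0.014, 0.0036], "dr": [0.69, -1.1, -0.12], "jaw": 0},
    {"travel": [0.0176, -0.014, 0.0036], "dr": [0.69, -1.1, -0.12], "jaw": 0},
    {"travel": [0.0176, -0.014, 0.0036], "dr": [0.69, -1.1, -0.12], "jaw": 0},
    {"travel": [0.0176, -0.014, 0.0036], "dr": [0.69, -1.1, -0.12], "jaw": 0},
    {"travel": [0.0176, -0.014, 0.0036], "dr": [0.69, -1.1, -0.12], "jaw": 0},
    {"travel": [0.0176, -0.014, 0.0036], "dr": [0.69, -1.1, -0.12], "jaw": 0},
    {"travel": [0.0176, -0.014, 0.0036], "dr": [0.69, -1.1, -0.12], "jaw": 0},
    {"travel": [0.0176, -0.014, 0.0036], "dr": [0.69, -1.1, -0.12], "jaw": 0},
    {"travel": [0.0176, -0.014, 0.0036], "dr": [0.69, -1.1, -0.12], "jaw": 0},
    {"travel": [0.0176, -0.014, 0.0036], "dr": [0.69, -1.1, -0.12], "jaw": 0},
    {"travel": [0.0176, -0.014, 0.0036], "dr": [0.69, -1.1, -0.12], "jaw": 0},
    {"travel": [0.0176, -0.014, 0.0036], "dr": [0.69, -1.1, -0.12], "jaw": 0},
    {"travel": [0.0176, -0.014, 0.0036], "dr": [0.69, -1.1, -0.12], "jaw": 0},
    {"travel": [0.0176, -0.014, 0.0036], "dr": [0.69, -1.1, -0.12], "jaw": 0},
    {"travel": [0.0176, -0.014, 0.0036], "dr": [0.69, -1.1, -0.12], "jaw": 0},
  ],
)

```text
time_s: 19.3
tcp_pos: [0.6073, 0.213, 0.2912]
tcp_rot: [-2.903, -1.2, 0.002]
contact_force: [-0.2, 0.5, -0.9]
finger_gap: 0.0189
grasp_force: 78.1
```

Emit:
send_rows(
  series=[
    {"travel": [0, 0, 0], "dr": [0, 0, 0], "jaw": 0},
    {"travel": [0, 0, 0], "dr": [0, 0, 0], "jaw": 0},
    {"travel": [0, 0, 0], "dr": [0, 0, 0], "jaw": 0},
    {"travel": [0, 0, 0], "dr": [0, 0, 0], "jaw": 0},
    {"travel": [0, 0, 0], "dr": [0, 0, 0], "jaw": 0},
    {"travel": [0, 0, 0], "dr": [0, 0, 0], "jaw": 0},
    {"travel": [0, 0, 0], "dr": [0, 0, 0], "jaw": 0},
  ],
)

```text
time_s: 19.88
tcp_pos: [0.6074, 0.2108, 0.2929]
tcp_rot: [2.904, 1.198, 0.003]
contact_force: [0.1, 0.5, -1.9]
finger_gap: 0.0192
grasp_force: 78.1
```

Run:
```python
from plan import *
o=status.get_obs(); T=R.from_rotvec(o["tcp_rot"]).as_matrix(); p=o["tcp_pos"]; print(o["time_s"],p,T[:,2].round(4),np.abs(o["dq"]).max())
for n in ("wrist","top"):
    im,d=optics.get_image(n); cv2.imwrite(f"pics/{n}8.png",im); P=cloud(cam(n,o),d); L=(P-p)@T
    r=P[(P[...,2]>.081)&(P[...,2]<.089)&(np.hypot(P[...,0]-.607,P[...,1]-.212)<.045)]
    A=np.c_[2*r[:,:2],np.ones(len(r))]; s=np.linalg.lstsq(A,(r[:,:2]**2).sum(1),rcond=None)[0]; print(n,"rim",len(r),s[:2],np.sqrt(s[2]+s[:2]@s[:2]),r.min(0),r.max(0))
    m=(L[...,2]>.108)&(L[...,2]<.137)&(np.hypot(L[...,0],L[...,1])<.035); b=P[m]; print("bristle pts",len(b),b.mean(0) if len(b) else "")
plan([.6068,.212,.168],frame([0,0,-1],[1,-1,0]),10)
```

```text
19.8833 [0.60738512 0.21077515 0.29286466] [ 1.9e-03  3.0e-04 -1.0e+00] 0.004085469715994843
wrist rim 597 [0.60582695 0.21203326] 0.0327540068862817 [0.57208696 0.17980181 0.08108748] [0.64001001 0.24677868 0.0867291 ]
bristle pts 395 [0.62012036 0.22315065 0.17146031]
top rim 70 [0.60868701 0.2126539 ] 0.03256949076439294 [0.57534725 0.17853982 0.08104211] [0.64164405 0.24325344 0.08842757]
bristle pts 51 [0.60142219 0.19571224 0.17151913]
N 10 travel [0.0, -0.0001, 0.0125] dr [0.0, -0.01, -0.01] end [0.6067 0.2118 0.1677] err [-0.0001 -0.0002 -0.0003]
```

View pics/wrist8.png

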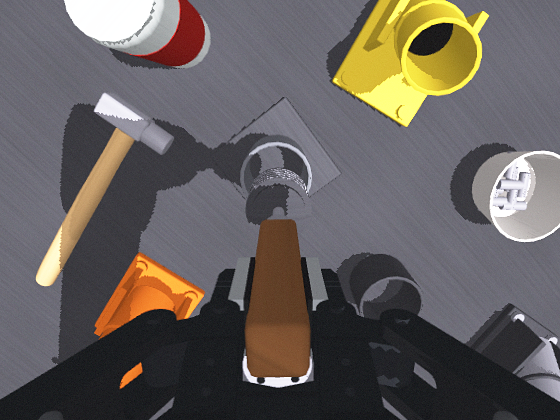

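The brush hangs upright over the holder's tube (rim about (278,170) px), with the bristle head just above it. Lower it.

Emit:
send_rows(
  series=[
    {"travel": [0, 0, 0.0125], "dr": [0, 0, 0], "jaw": 0},
    {"travel": [0, -0.0005, 0.0125], "dr": [0, 0, 0], "jaw": 0},
    {"travel": [0, -0.0005, 0.0125], "dr": [0, 0, 0], "jaw": 0},
    {"travel": [0, 0, 0.0125], "dr": [0, 0, 0], "jaw": 0},
    {"travel": [0, 0, 0.0125], "dr": [0, 0, 0], "jaw": 0},
    {"travel": [0, 0, 0.0125], "dr": [0, 0, 0], "jaw": 0},
    {"travel": [0, 0, 0.0125], "dr": [0, 0, 0], "jaw": 0},
    {"travel": [0, 0, 0.0125], "dr": [0, 0, 0], "jaw": 0},
    {"travel": [0, 0, 0.012], "dr": [0, 0, 0], "jaw": 0},
    {"travel": [0, 0, 0.008], "dr": [0, 0, 0], "jaw": 0},
    {"travel": [0, 0, 0], "dr": [0, 0, 0], "jaw": 0},
    {"travel": [0, 0, 0], "dr": [0, 0, 0], "jaw": 0},
    {"travel": [0, 0, 0], "dr": [0, 0, 0], "jaw": 0},
  ],
)

```text
time_s: 21.07
tcp_pos: [0.607, 0.2126, 0.1731]
tcp_rot: [-2.903, -1.2, -0.004]
contact_force: [0.7, 0.8, -1.4]
finger_gap: 0.0192
grasp_force: 78.1
```

Emit:
send_rows(
  series=[
    {"travel": [0, 0, 0.002], "dr": [0, 0, 0], "jaw": 0},
    {"travel": [0, 0, 0.002], "dr": [0, 0, 0], "jaw": 0},
    {"travel": [0, 0, 0.0015], "dr": [0, 0, 0], "jaw": 0},
    {"travel": [0, 0, 0.001], "dr": [0, 0, 0], "jaw": 0},
    {"travel": [0, 0, 0], "dr": [0, 0, 0], "jaw": 0},
    {"travel": [0, 0, 0], "dr": [0, 0, 0], "jaw": 0},
    {"travel": [0, 0, 0], "dr": [0, 0, 0], "jaw": 0},
  ],
)

```text
time_s: 21.65
tcp_pos: [0.6068, 0.2124, 0.1661]
tcp_rot: [-2.903, -1.2, -0.002]
contact_force: [0.2, 1.0, -0.9]
finger_gap: 0.0193
grasp_force: 78.3
```

Emit:
send_rows(
  series=[
    {"travel": [0, 0, 0.001], "dr": [0, 0, 0], "jaw": 0},
    {"travel": [0, 0, 0.001], "dr": [0, 0, 0], "jaw": 0},
    {"travel": [0, 0, 0], "dr": [0, 0, 0], "jaw": 0},
    {"travel": [0, 0, 0], "dr": [0, 0, 0], "jaw": 0},
    {"travel": [0, 0, 0], "dr": [0, 0, 0], "jaw": 0},
  ],
)

```text
time_s: 22.07
tcp_pos: [0.6072, 0.2128, 0.166]
tcp_rot: [2.903, 1.2, 0.006]
contact_force: [-2.8, -1.7, 10.8]
finger_gap: 0.0194
grasp_force: 79.7
```

Emit:
send_rows(
  series=[
    {"travel": [0, 0, -0.001], "dr": [0, 0, 0], "jaw": 0},
    {"travel": [0, 0, 0], "dr": [0, 0, 0], "jaw": 0},
    {"travel": [0, 0, 0], "dr": [0, 0, 0], "jaw": 0.35},
    {"travel": [0, 0, 0], "dr": [0, 0, 0], "jaw": 0.5},
    {"travel": [0, 0, 0], "dr": [0, 0, 0], "jaw": 0.7},
    {"travel": [0, 0, 0], "dr": [0, 0, 0], "jaw": 1},
    {"travel": [0, 0, 0], "dr": [0, 0, 0], "jaw": 1},
    {"travel": [0, 0, 0], "dr": [0, 0, 0], "jaw": 1},
    {"travel": [0, 0, 0], "dr": [0, 0, 0], "jaw": 1},
    {"travel": [0, 0, 0], "dr": [0, 0, 0], "jaw": 1},
    {"travel": [0, 0, 0], "dr": [0, 0, 0], "jaw": 1},
  ],
)

```text
time_s: 22.98
tcp_pos: [0.6067, 0.2124, 0.1649]
tcp_rot: [-2.903, -1.2, -0.002]
contact_force: [-0.8, 0.5, 0.1]
finger_gap: 0.0855
grasp_force: 0.0
```

Emit:
send_rows(
  series=[
    {"travel": [0, 0, -0.008], "dr": [0, 0, 0], "jaw": 1},
    {"travel": [0, 0, -0.015], "dr": [0, 0, 0], "jaw": 1},
    {"travel": [0, 0, -0.015], "dr": [0, 0, 0], "jaw": 1},
    {"travel": [0, 0, -0.02], "dr": [0, 0, 0], "jaw": 1},
    {"travel": [0, 0, -0.02], "dr": [0, 0, 0], "jaw": 1},
    {"travel": [0, 0, -0.02], "dr": [0, 0, 0], "jaw": 1},
    {"travel": [0, 0, -0.02], "dr": [0, 0, 0], "jaw": 1},
    {"travel": [0, 0, -0.02], "dr": [0, 0, 0], "jaw": 1},
    {"travel": [0, 0, -0.012], "dr": [0, 0, 0], "jaw": 1},
    {"travel": [0, 0, 0], "dr": [0, 0, 0], "jaw": 1},
    {"travel": [0, 0, 0], "dr": [0, 0, 0], "jaw": 1},
    {"travel": [0, 0, 0], "dr": [0, 0, 0], "jaw": 1},
    {"travel": [0, 0, 0], "dr": [0, 0, 0], "jaw": 1},
    {"travel": [0, 0, 0], "dr": [0, 0, 0], "jaw": 1},
    {"travel": [0, 0, 0], "dr": [0, 0, 0], "jaw": 1},
  ],
)

```text
time_s: 24.23
tcp_pos: [0.6063, 0.2121, 0.314]
tcp_rot: [-2.903, -1.2, 0.0]
contact_force: [-0.4, -1.0, -0.3]
finger_gap: 0.0851
grasp_force: 0.0
```

Run:
```python
from plan import *
o=status.get_obs(); print(o["time_s"],o["tcp_pos"],o["contact_force"],np.abs(o["dq"]).max())
for n in ("wrist","scene"):
    im,d=optics.get_image(n); cv2.imwrite(f"pics/{n}9.png",im); P=cloud(cam(n,o),d); sat=cv2.cvtColor(im,cv2.COLOR_BGR2HSV)[...,1]
    m=(sat>90)&(np.hypot(P[...,0]-.607,P[...,1]-.212)<.04)&(P[...,2]<.24)
    for lo,hi in ((.12,.15),(.15,.18),(.18,.205),(.208,.225)):
        q=P[m&(P[...,2]>lo)&(P[...,2]<hi)]; print(n,lo,len(q),q.mean(0).round(4) if len(q) else "")
```

```text
24.2333 [0.60629356 0.2120939  0.31402986] [-0.40369938 -1.00626583 -0.34997481] 0.0050038198409712575
wrist 0.12 150 [0.6131 0.2183 0.1354]
wrist 0.15 187 [0.6132 0.2182 0.1659]
wrist 0.18 213 [0.613  0.2182 0.1931]
wrist 0.208 813 [0.6071 0.212  0.2136]
scene 0.12 40 [0.6166 0.2157 0.136 ]
scene 0.15 41 [0.6152 0.2158 0.1668]
scene 0.18 35 [0.6159 0.2164 0.1934]
scene 0.208 42 [0.6105 0.2137 0.2133]
```

View pics/scene9.png

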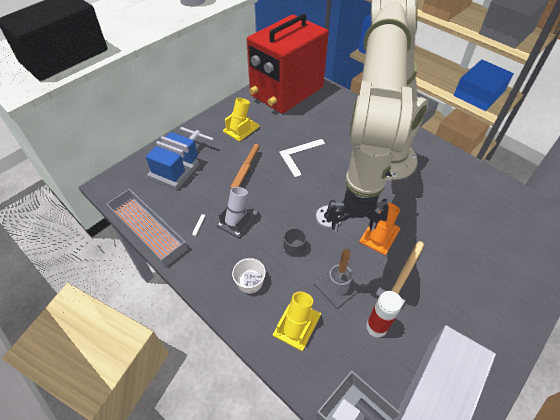

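The brush stands upright in its holder at (345,265) px, with the gripper clear above it. Nothing else has moved.

```bash
python3 -c "
from rig import job; print(job.sign_off())"
```

```text
the job is handed in; nothing more can be done
None
```

The pipe was scrubbed with three strokes, each pressed on the plug at about 9 N. The brush stands released and upright in its holder, nothing else looked moved in the last picture, and the job was handed in at about 24 s; sign-off gave no verdict.

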